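# Hold a wall soap dish on its bracket while the grub screw is tightened

## Robot

A 6-joint arm with a two-finger parallel gripper is mounted at the origin on the work surface. World frame = base frame: x ahead of the robot, y to its left, z up, the work surface at z = 0. Lengths are in m, angles in degrees, forces in N, time in s.
With the tool pointing down it reaches from about 0.375 to 0.9 m from the base axis. Payload 3.1 kg.
Tool frame: the origin (TCP) lies between the finger pads; the fingertips stand 11 mm ahead of it and the grasp point (between the pads) lies 8 mm behind it; z points along the fingers, y is the line along which they close (so a half turn about z gives the same grasp; the last joint's range is limited). The gripper opens to 87 mm and grips with 3 to 60 N. Pads are 19 mm wide; open, the fingers measure 117 mm over their backs; the gripper's body (75 mm by 190 mm) begins 51 mm behind the grasp point.
Start: joints at [-83.68, 30.224, 82.088, -0, 67.689, -10.227], TCP at [0.178, -0.599, 0.234] pointing down, gripper open.
Joint ranges: [-176.69, 176.69], [-43.24, 126.21], [12.49, 139.97], [-82, 262], [0, 151.66], [-163.58, 163.58]. Speed limits (degrees/s): [159.86, 159.86, 180, 180, 180, 180].

## Interface

Orientations are given as a 3x3 rotation matrix whose columns are the frame's x, y, z axes.
In Python, from rig import bot gives the robot as it stands.
- The arm moves only by the tool apply_moves, never from a script. Its argument "steps" is a list that holds one entry, the list of rows, each a list of 7 numbers: the shift along the tool's x, y, z in cm, then the turn, a rotation vector about the tool's x, y, z in degrees, then the gripper command: -1 is shut, 1 is fully open, values between are in proportion. In form: [[[dx, dy, dz, rx, ry, rz, jaw], ...]]. A call has 1 to 20 rows; each row is the pose to reach, as a shift and turn from the pose commanded when the call began, along the tool's axes at that moment; what a row does not reach only later rows make up. A row lasts 1/8 s, in which the tool goes at most 62.5 mm and 10.7 degrees, less where a joint would pass 70% of its speed; a pose out of reach is approached as far as the arm can. A call with a gripper value outside its range is refused whole. The fingers move at their own pace and stop on an object; the grip force is fixed at half the most. Time passes only in rows, so rows that repeat a pose let the fingers close. It gives the time, the measured TCP pose, the force, the opening and the grip force at its end, in the units of the state.
- bot.read_state(): the state, without advancing time (a new reading comes with each control period).
- bot.capture(name): name is "scene" or "top" or "wrist"; returns the picture (480x640x3 uint8, blue, green, red); there is no depth.
- bot.camera_model(name): a dict with "intrinsics" (3x3 intrinsics, pixels), "R" (3x3) and "t" (3): a world point X has camera coordinates R X + t. Camera axes: x right, y down, z forward; pixel columns grow to the right and rows downward; lengths in m; the calibration is good to about 2 mm. A picture is of the moment at which its call begins: read the wrist's pose just before it. camera_model takes no time and is no camera call; for the wrist camera it gives the pose at the moment of the call.
- bot.hand_in(): hands the job in; it is judged then, once.
The state is a dict: "time_s": time; "joint_positions": joint angles; "qvel": joint speeds; "tau": joint torques, N m; "position": TCP position; "tcp_rot": TCP orientation; "force": force on the tool from outside, world axes, zero at the start; "moment": the same for the moment, N m; "opening": opening from 0.0 (shut) to 1.0 (fully open); "grasp_force": force on a finger pad.
Only numpy, scipy, OpenCV 4.12 (cv2) and the standard library are available. Lean on these libraries where they do the work, as an engineer would, in place of code of your own. Each camera call takes 0.05 s, during which the arm holds its last target. There are 200 camera calls.

## Task

Pick the metal soap dish up from the counter and slip its hollow square rosette, dish upright and level, over the square bracket on the tiled ledge until the rim of the rosette sits flush on the tiles. Keep hold of it and press it straight against the tiles with a steady push of about 12 newtons (never ram it), so that I can tighten the grub screw from below: finish while still holding and pressing. Leave the two bottles, the beaker and the screwdriver on the counter undisturbed.

Things in the scene. Friction and masses are not known exactly. Their poses are not given: they have to be found in the camera images.
- soap_dish: Loose bright metal wall soap dish, 150 mm long, 0.25 to 0.42 kg, upright on the counter. x axis from rosette to tray (away from the wall once mounted), z up; origin below the middle of the arm, at underside height. Along x: square rosette -42 to -28 mm, square arm -28 to +28, open tray +28 to +108 (110 mm wide, 30 high, 3 mm walls). Centre of mass some 35 mm towards the tray.
- dish_arm (a point): Middle of the soap dish's square arm (16 x 16 mm, 56 mm long, its sides free for gripping), 27 mm above the underside, 42 mm in front of the rosette's rear rim; axes as the soap dish.
- dish_back (a point): Centre of the open rear face of the rosette, in the plane of its rim, 27 mm above the underside; axes as the soap dish. The rosette is 54 x 54 mm outside, 46 x 46 mm inside, 11 mm deep inside, its rim 4 mm thick.
- bracket: Fixed square dark steel plate on the upright tiled face of the ledge. Origin in the plane of the tiles at the plate's centre, 98 to 112 mm above the counter; x axis straight out of the tiles (about world -y), z up. 38 x 38 mm, 9 mm thick: the rosette has 4 mm to spare all round, and its rim meets the tiles. Once mounted, dish_back coincides with this origin, axes agreeing.
- ledge: Fixed rigid ledge of white tiles along the counter's left side, 150 mm high, 110 deep, 1140 long. Origin on the counter in the plane of the tiled face, x axis out of that face, z up; the face runs from y = -840 to +300 mm (the +300 end is far from the robot). A tumbler holder of the same set is fitted to it at y = 235 mm, standing out 129 mm, 50 to 135 mm high.
- flask: Loose pink drinking bottle with a wooden cap, diameter 68 mm, 220 mm high, upright; origin at the centre of its underside, z up. Leave alone.
- lotion: Loose white lotion bottle, diameter 56 mm, 150 mm high, upright; origin at the centre of its underside, z up. Leave alone.
- beaker: Loose blue ceramic beaker, diameter 72 mm, 100 mm high, upright; origin at the centre of its underside, z up. Leave alone.
- driver: Loose screwdriver, 190 mm long, lying on the counter; x axis along it from handle to tip. Leave alone.
There are look-alikes about, which are no part of the job. Leave any green or red look-alike of the soap_dish alone.

How it is judged:
By the outcome, as a careful person would: the job done as asked, in the order asked, and still so for the second after the job is handed in, while the arm keeps its last pose, push and grip.
It also fails if it takes over 54 s, if anything falls off the work surface, if the arm or the gripper's body presses on something with over 40 N, if the wrist force passes 120 N, or if a joint passes its speed limit or range.

## Working session

There is one attempt and no reset: what is moved stays moved. The work goes in short steps, Python scripts to look and compute and a tool call to move; the robot and the scene stay as the last step left them, time stands still between calls to the robot, and variables do not carry over. Pictures are saved under pics/ and viewed, at most 10 in all, crops included, and the job is handed in when it is done.

Besides the shell and the picture viewer there is one more tool, called after "Emit:" by a JSON object that holds its "name" and its "arguments". apply_moves: Moves the arm, as the interface text tells. Its arguments: {"type":"object","properties":{"steps":{"type":"array","items":{"type":"array","items":{"type":"array","items":{"type":"number"}}}}},"required":["steps"]}

```bash
mkdir -p pics; ls
python3 - <<'E'
from rig import bot
import cv2,numpy as np
for n in("scene","top"):
    cv2.imwrite(f"pics/{n}0.png",bot.capture(n)); m=bot.camera_model(n)
    print(n,np.round(m["intrinsics"],1).tolist(),np.round(m["R"],3).tolist(),np.round(m["t"],3).tolist(), (-m["R"].T@m["t"]).round(3))
s=bot.read_state();print(s["time_s"],s["position"],np.round(s["tcp_rot"],3).tolist(),s["force"],s["opening"])
E
```

```text
pics
scene [[608.4, 0.0, 314.9], [0.0, 608.4, 235.4], [0.0, 0.0, 1.0]] [[0.588, 0.808, -0.016], [0.441, -0.337, -0.832], [-0.678, 0.483, -0.555]] [-0.242, -0.152, 1.71] [ 1.368 -0.68   0.818]
top [[509.2, 0.0, 324.3], [0.0, 509.2, 237.8], [0.0, 0.0, 1.0]] [[-0.019, -1.0, 0.008], [-0.996, 0.019, -0.087], [0.087, -0.009, -0.996]] [-0.013, 0.497, 1.428] [ 0.371 -0.009  1.465]
0.1 [ 0.17795407 -0.59845245  0.2326594 ] [[0.959, 0.285, -0.0], [0.285, -0.959, 0.002], [0.0, -0.002, -1.0]] [-0.12793171  0.5760173  -0.21232966] 1.0020929750030125
```

View pics/scene0.png

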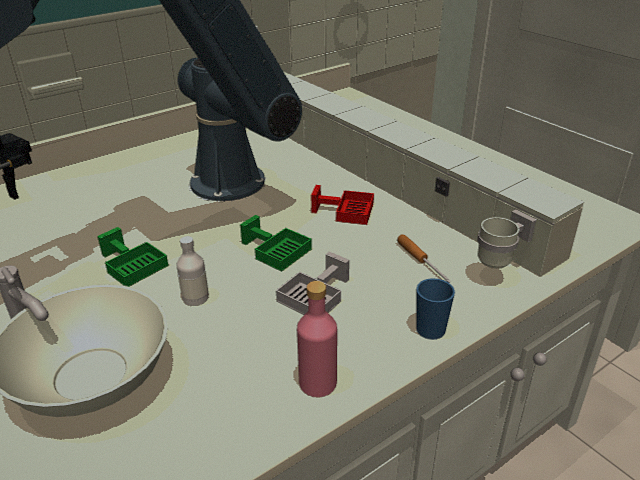

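View pics/top0.png

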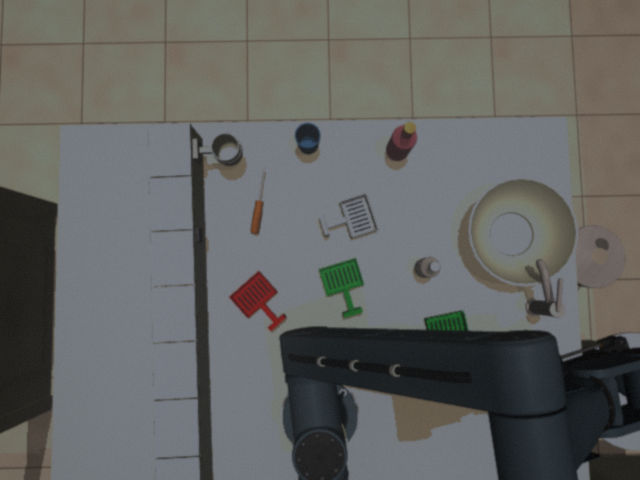

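Candidates for the soap dish, in top-view pixels: metal (348,217), red (258,297), green (342,280) and green (445,322). The metal, uncoloured one is right, at scene pixel (318,288). The bracket is the dark square at scene (442,186), top about (200,234).

Run:
```python
import cv2,numpy as np
t=cv2.imread("pics/top0.png");s=cv2.imread("pics/scene0.png")
a=cv2.resize(t[180:250,305:385],(480,420),interpolation=cv2.INTER_CUBIC)
b=cv2.resize(s[165:205,420:460],(320,320),interpolation=cv2.INTER_CUBIC)
c=cv2.resize(s[245:325,265:365],(320,256),interpolation=cv2.INTER_CUBIC)
o=np.zeros((580,800,3),np.uint8);o[:420,:480]=cv2.convertScaleAbs(a,alpha=1.3);o[:320,480:]=b;o[320:576,480:]=c
cv2.imwrite("pics/c1.png",o)
```

```text
(no output)
```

View pics/c1.png

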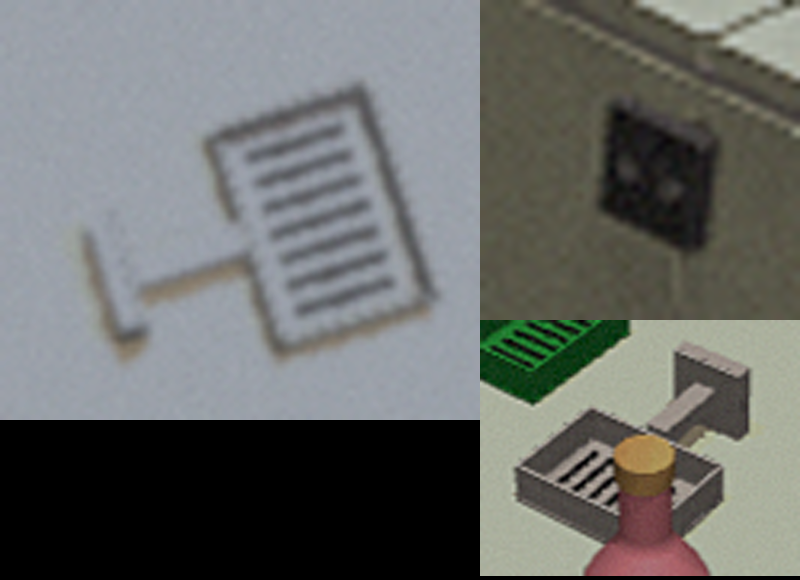

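The crop shows the bright metal dish. In the top-view crop (6x), the tray rim corners are at (208,137), (362,87), (432,300) and (278,352), and the rosette is on the left, facing the ledge. The bracket's dark front face is clear in the scene crop.

```bash
cat > h.py <<'E'
from rig import bot
import cv2,numpy as np
def ray(m,uv):
    K,R,t=m["intrinsics"],m["R"],m["t"]
    d=R.T@np.linalg.inv(K)@np.array([uv[0],uv[1],1.]); return -R.T@t,d/np.linalg.norm(d)
def onplane(m,uv,n,c):
    o,d=ray(m,uv); n=np.array(n,float); return o+d*(c-n@o)/(n@d)
def tri(rs):
    A=np.zeros((3,3));b=np.zeros(3)
    for o,d in rs:
        P=np.eye(3)-np.outer(d,d);A+=P;b+=P@o
    x=np.linalg.solve(A,b);return x,[np.linalg.norm(np.cross(x-o,d)) for o,d in rs]
E
python3 - <<'E'
from h import *
t,s=bot.camera_model("top"),bot.camera_model("scene")
f=lambda u,v:((u+.5)/6-.5+305,(v+.5)/6-.5+180)
P=np.array([onplane(t,f(*c),[0,0,1],.03) for c in[(208,137),(362,87),(432,300),(278,352)]])
print(P.round(4).tolist()); print([np.linalg.norm(P[i]-P[i-1]).round(4) for i in range(4)])
c=P.mean(0); yax=(P[1]-P[2])+(P[0]-P[3]); xax=(P[1]-P[0])+(P[2]-P[3])
print("tray centre",c.round(4),"x yaw",np.degrees(np.arctan2(xax[1],xax[0])),"y yaw",np.degrees(np.arctan2(yax[1],yax[0])))
# scene tray corners check (3.2x crop at 265,245)
g=lambda u,v:((u+.5)/3.2-.5+265,(v+.5)/3.2-.5+245)
for q in[(36,149),(112,88),(242,146)]: print("scene rim",onplane(s,g(*q),[0,0,1],.03).round(4))
# rosette top rear edge z=.054 in scene
for q in[(199,24),(269,50)]: print("scene ros top",onplane(s,g(*q),[0,0,1],.054).round(4))
# ledge edge in top
im=cv2.imread("pics/top0.png");
for v in(150,190,215,265,300,350,400):
    r=cv2.cvtColor(im,6)[v-1:v+2,180:220].mean(0); d=np.diff(r); a,b=d.argmin(),d.argmax()
    print(v,180+a+.5,onplane(t,(180.5+a,v),[0,0,1],.15).round(4),180.5+b,onplane(t,(180.5+b,v),[0,0,1],0).round(4))
# bracket in scene: 8x crop at 420,165
h=lambda u,v:((u+.5)/8-.5+420,(v+.5)/8-.5+165)
for q in[(122,110),(210,150),(210,248),(120,205)]:
  print("br",np.round(h(*q),1),onplane(s,h(*q),[0,1,0],.31).round(4))
E
```

```text
[[0.596, -0.0668, 0.03], [0.6186, -0.1406, 0.03], [0.5162, -0.171, 0.03], [0.4929, -0.0976, 0.03]]
[np.float64(0.1075), np.float64(0.0772), np.float64(0.1068), np.float64(0.077)]
tray centre [ 0.5559 -0.119   0.03  ] x yaw -72.65659720788345 y yaw 16.585675968778865
scene rim [ 0.5236 -0.1798  0.03  ]
scene rim [ 0.5    -0.1038  0.03  ]
scene rim [ 0.6011 -0.0725  0.03  ]
scene ros top [ 0.5032 -0.0332  0.054 ]
scene ros top [ 0.5554 -0.0142  0.054 ]
150 190.5 [0.7233 0.3258 0.15  ] 192.5 [0.7634 0.3581 0.    ]
190 191.5 [0.6169 0.3229 0.15  ] 204.5 [0.6443 0.323  0.    ]
215 192.5 [0.5511 0.3201 0.15  ] 204.5 [0.571  0.3229 0.    ]
265 193.5 [0.4212 0.3171 0.15  ] 206.5 [0.4263 0.317  0.    ]
300 194.5 [0.3316 0.3143 0.15  ] 207.5 [0.3264 0.3141 0.    ]
350 195.5 [0.2054 0.3115 0.15  ] 208.5 [0.1858 0.3113 0.    ]
400 197.5 [0.0813 0.3061 0.15  ] 210.5 [0.0475 0.3056 0.    ]
br [434.8 178.3] [0.4815 0.31   0.1131]
br [445.8 183.3] [0.5175 0.31   0.115 ]
br [445.8 195.6] [0.5219 0.31   0.0835]
br [434.6 190.2] [0.4848 0.31   0.0817]
```

Emit:
{"name": "apply_moves", "arguments": {"steps": [[[0,0,-5,0,0,0,1],[50.1,-41.2,-5,0,0,-90,1],[50.1,-41.2,-5,0,0,-90,1],[50.1,-41.2,-5,0,0,-90,1],[50.1,-41.2,-5,0,0,-90,1],[50.1,-41.2,-5,0,0,-90,1],[50.1,-41.2,-5,0,0,-90,1],[50.1,-41.2,-5,0,0,-90,1],[50.1,-41.2,-5,0,0,-90,1],[50.1,-41.2,-5,0,0,-90,1],[50.1,-41.2,-5,0,0,-90,1],[50.1,-41.2,-5,0,0,-90,1],[50.1,-41.2,-5,0,0,-90,1],[50.1,-41.2,-5,0,0,-90,1],[50.1,-41.2,-5,0,0,-90,1],[50.1,-41.2,-5,0,0,-90,1]]]}}

```text
time_s: 2.1
position: [0.5405, -0.0625, 0.2836]
tcp_rot: [[-0.283, 0.959, -0.0], [0.959, 0.283, -0.0], [-0.0, -0.0, -1.0]]
force: [0.1, 0.1, 1.0]
opening: 0.997
grasp_force: 0.0
```

Run:
```python
from h import *
s=bot.read_state();print(s["time_s"],s["position"],np.round(s["tcp_rot"],3).tolist(),np.round(s["joint_positions"],1))
m=bot.camera_model("wrist");print((-m["R"].T@m["t"]).round(3),m["R"].round(3).tolist(),m["intrinsics"][0])
np.savez("w1.npz",**m);cv2.imwrite("pics/w1.png",bot.capture("wrist"))
```

```text
2.1 [ 0.54051259 -0.06246168  0.2836141 ] [[-0.283, 0.959, -0.0], [0.959, 0.283, -0.0], [-0.0, -0.0, -1.0]] [-18.4  20.7  90.2  -0.   69.1 -34.8]
[0.516 0.017 0.435] [[0.959, 0.283, 0.001], [0.269, -0.914, 0.302], [0.087, -0.29, -0.953]] [414.10545875   0.         320.2528154 ]
```

View pics/w1.png

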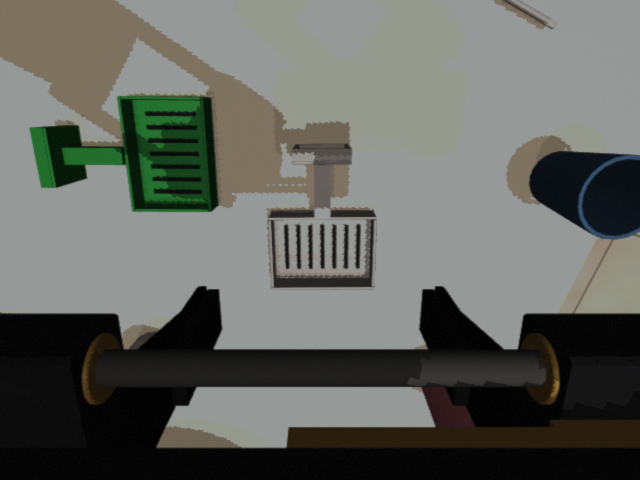

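The wrist view shows the metal dish well aligned with the tool. The tray rim corners are near (268,212), (376,212), (374,289) and (271,289), and the rosette's rear top edge near (293,145)–(351,145).

Run:
```python
from h import *
m=dict(np.load("w1.npz"))
P=np.array([onplane(m,c,[0,0,1],.03) for c in[(376,211),(374.5,289),(271,289),(267.5,211)]])
print(P.round(4).tolist(),[np.linalg.norm(P[i]-P[i-1]).round(4) for i in range(4)])
c=P.mean(0);x=P[1]-P[0]+P[2]-P[3];y=P[0]-P[3]+P[1]-P[2]
yx,yy=[np.degrees(np.arctan2(a[1],a[0])) for a in(x,y)];print(c,yx,yy)
for z in(.054,):
  for q in[(293,145),(351,145)]:print(onplane(m,q,[0,0,1],z).round(4))
for q in[(313,164),(313,208),(330,164),(330,208)]:print("arm",onplane(m,q,[0,0,1],.035).round(4))
w=np.radians((yx+yy-90)/2);e=np.array([np.cos(w),np.sin(w)]);print("yaw",np.degrees(w),"mid arm",c[:2]-.068*e,"grasp +8",c[:2]-.060*e)
im=cv2.imread("pics/w1.png").mean(2).round().astype(int)
print(im[138:150,310:350:20].T.tolist());print(im[185,305:340].tolist())
```

```text
[[0.5986, -0.0626, 0.03], [0.6246, -0.1441, 0.03], [0.5187, -0.1753, 0.03], [0.4941, -0.0934, 0.03]] [np.float64(0.109), np.float64(0.0855), np.float64(0.1104), np.float64(0.0855)]
[ 0.55901511 -0.1188519   0.03      ] -72.7984934304365 16.398083180595847
[ 0.5024 -0.0212  0.054 ]
[ 0.5525 -0.0064  0.054 ]
arm [ 0.5248 -0.0349  0.035 ]
arm [ 0.5368 -0.0764  0.035 ]
arm [ 0.5404 -0.0302  0.035 ]
arm [ 0.553  -0.0716  0.035 ]
yaw -73.20020512492033 mid arm [ 0.53936118 -0.0537541 ] grasp +8 [ 0.54167341 -0.06141266]
[[98, 98, 98, 99, 98, 93, 73, 75, 78, 76, 64, 75], [99, 98, 98, 99, 96, 84, 81, 78, 78, 77, 63, 75]]
[137, 115, 113, 113, 112, 112, 112, 112, 107, 100, 95, 97, 96, 95, 97, 95, 96, 95, 95, 95, 95, 95, 96, 94, 94, 95, 98, 98, 102, 111, 112, 112, 113, 112, 113]
```

Emit:
{"name": "apply_moves", "arguments": {"steps": [[[-0.4,0.15,6,0,0,0,1],[-0.4,0.15,12,0,0,0,1],[-0.4,0.15,18,0,0,0,1],[-0.4,0.15,22,0,0,0,1],[-0.4,0.15,24.5,0,0,0,1],[-0.4,0.15,26,0,0,0,1],[-0.4,0.15,26.4,0,0,0,1],[-0.4,0.15,26.4,0,0,0,1],[-0.4,0.15,26.4,0,0,0,0],[-0.4,0.15,26.4,0,0,0,-0.3],[-0.4,0.15,26.4,0,0,0,-0.5],[-0.4,0.15,26.4,0,0,0,-1],[-0.4,0.15,26.4,0,0,0,-1],[-0.4,0.15,26.4,0,0,0,-1],[-0.4,0.15,26.4,0,0,0,-1],[-0.4,0.15,26.4,0,0,0,-1],[-0.4,0.15,26.4,0,0,0,-1]]]}}

```text
time_s: 4.28
position: [0.5434, -0.0649, 0.0195]
tcp_rot: [[-0.285, 0.959, -0.0], [0.959, 0.285, 0.0], [0.0, -0.0, -1.0]]
force: [-0.1, 0.1, 0.4]
opening: 0.176
grasp_force: 30.0
```

Emit:
{"name": "apply_moves", "arguments": {"steps": [[[0,0,-1,0,0,0,-1],[0,0,-3,0,0,0,-1],[0,0,-7,0,0,0,-1],[0,0,-12,0,0,0,-1],[0,0,-17,0,0,0,-1],[3,0.4,-18,0,0,3,-1],[7,0.9,-18,0,0,6,-1],[12,1.6,-18,0,0,9,-1],[17,2.3,-18,0,0,12,-1],[21,2.8,-18,0,0,14.9,-1],[23.5,3.1,-18,0,0,14.9,-1],[24.6,3.3,-18,0,0,14.9,-1],[24.6,3.3,-18,0,0,14.9,-1],[24.6,3.3,-18,0,0,14.9,-1]]]}}

```text
time_s: 6.02
position: [0.5053, 0.1794, 0.1996]
tcp_rot: [[-0.028, 1.0, 0.0], [1.0, 0.028, -0.0], [-0.0, -0.0, -1.0]]
force: [-0.7, -0.9, -2.9]
opening: 0.179
grasp_force: 30.0
```

Emit:
{"name": "apply_moves", "arguments": {"steps": [[[0,0,0,0,8,0,-1],[0,0,0,0,16,0,-1],[0,0,0,0,24,0,-1],[0,0,0,0,32,0,-1],[0,0,0,0,35,0,-1],[0,0,0,0,35,0,-1],[0,0,0,0,35,0,-1]]]}}

```text
time_s: 6.9
position: [0.5054, 0.1797, 0.1997]
tcp_rot: [[-0.023, 1.0, -0.016], [0.82, 0.028, 0.572], [0.572, 0.001, -0.82]]
force: [-0.4, -0.4, -2.4]
opening: 0.176
grasp_force: 30.0
```

Run:
```python
from h import *
s=bot.read_state();print(s["time_s"],s["position"],np.round(s["tcp_rot"],3).tolist(),s["opening"],s["force"],s["moment"])
m=bot.camera_model("wrist");np.savez("w2.npz",**m);cv2.imwrite("pics/w2.png",bot.capture("wrist"));cv2.imwrite("pics/s2.png",bot.capture("scene"))
print((-m["R"].T@m["t"]).round(3))
```

```text
6.9 [0.50541803 0.17972352 0.19965412] [[-0.023, 1.0, -0.016], [0.82, 0.028, 0.572], [0.572, 0.001, -0.82]] 0.17615465479108852 [-0.357542   -0.4144144  -2.35723084] [-0.50167445 -0.097765   -0.00639432]
[0.505 0.161 0.372]
```

View pics/w2.png

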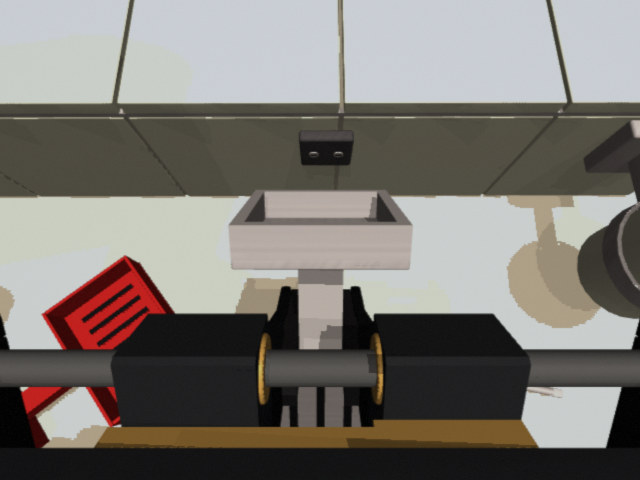

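Run:
```python
import cv2,numpy as np
w=cv2.imread("pics/w2.png");s=cv2.imread("pics/s2.png")
a=cv2.resize(w[95:215,280:380],(500,600),interpolation=cv2.INTER_CUBIC)
b=cv2.resize(s[150:250,385:485],(300,300),interpolation=cv2.INTER_CUBIC)
o=np.zeros((600,800,3),np.uint8);o[:,:500]=a;o[:300,500:]=b;o[300:600,500:]=cv2.resize(w[180:280,220:420],(300,150)).repeat(2,0)
cv2.imwrite("pics/c2.png",cv2.convertScaleAbs(o,alpha=1.5,beta=20))
```

```text
(no output)
```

View pics/c2.png

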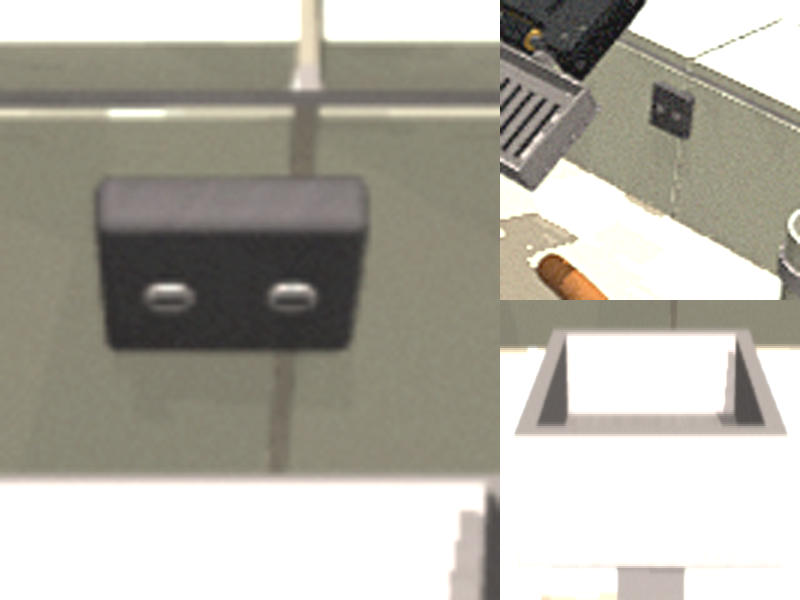

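The crops show two things:
- **Bracket:** rear-top edge at crop row 178 (columns 97–368), front-top edge at row 230 (100–364), bottom edge at row 350 (108–354).
- **Rosette rim:** outer corners at about (256,190), (387,190), (231,224) and (410,224) in the image.

I'll run PnP on both.

Run:
```python
from h import *
m=dict(np.load("w2.npz"));K=m["intrinsics"];R,t=m["R"],m["t"]
f=lambda u,v:((u+.5)/5-.5+280,(v+.5)/5-.5+95)
g=lambda u,v:((u-500+.5)/1.5-.5+220,(v-300+.5)/3-.5+180)
# frame x out, y: as z up,x out(-y world) -> y = z cross x = +x world ; image right=+x world
h=.019
ob=np.array([[0,-h,h],[0,h,h],[.009,-h,h],[.009,h,h],[.009,-h,-h],[.009,h,-h]])
ib=np.array([f(97,178),f(368,178),f(99,230),f(365,230),f(107,350),f(354,350)])
q=.027
orr=np.array([[0,-q,q],[0,q,q],[0,q,-q],[0,-q,-q]]);ir=np.array([g(516,433),g(785,433),g(750,330),g(554,330)])
W={}
for n,o,i in(("bracket",ob,ib),("rosette",orr,ir)):
    ok,rv,tv=cv2.solvePnP(o,i,K,None,flags=cv2.SOLVEPNP_SQPNP)
    rv,tv=cv2.solvePnPRefineLM(o,i,K,None,rv,tv)
    e=cv2.projectPoints(o,rv,tv,K,None)[0][:,0]-i
    A=R.T@cv2.Rodrigues(rv)[0];p=R.T@(tv[:,0]-t);print(n,p.round(4),A.round(3).tolist(),"rms",np.sqrt((e**2).mean()).round(2))
# nominal rosette pose if grasp as planned
s=bot.read_state();T=s["tcp_rot"];P=np.array(s["position"]);print("nominal dish_back",P-T[:,2]*.008+T[:,0]*.05)
print("scene rays on bracket front plane y=.309 (centre px):",onplane(bot.camera_model("scene"),(440.3,187),[0,1,0],.309).round(4))
# ledge edge/base in wrist
for c in(60,600):
  print("ledge base",onplane(m,(c,195.5),[0,0,1],0).round(4))
```

```text
bracket [0.5055 0.3225 0.0958] [[0.024, 1.0, -0.007], [-0.999, 0.024, -0.036], [-0.035, 0.008, 0.999]] rms 0.47
rosette [0.5041 0.2172 0.2327] [[0.026, 1.0, 0.007], [-0.819, 0.025, -0.573], [-0.573, 0.009, 0.819]] rms 0.83
nominal dish_back [0.50407793 0.21685819 0.23506017]
scene rays on bracket front plane y=.309 (centre px): [0.5027 0.309  0.0988]
ledge base [ 0.2491  0.3133 -0.    ]
ledge base [0.7736 0.3283 0.    ]
```

Emit:
{"name": "apply_moves", "arguments": {"steps": [[[0,0,0,0,-8,0,-1],[0,0,0,0,-16,0,-1],[0,0,0,0,-24,0,-1],[0,0,0,0,-32,0,-1],[0,0,0,0,-35,0,-1],[0,0,0,0,-35,0,-1],[0,0,0,0,-35,0,-1]]]}}

```text
time_s: 7.88
position: [0.5047, 0.1806, 0.1996]
tcp_rot: [[-0.029, 1.0, -0.0], [1.0, 0.029, 0.001], [0.001, -0.0, -1.0]]
force: [-0.4, 0.1, -2.1]
opening: 0.183
grasp_force: 30.0
```

Emit:
{"name": "apply_moves", "arguments": {"steps": [[[0,0.2,2,0,0,0,-1],[0,0.36,5,0,0,0,-1],[0,0.36,8,0,0,0,-1],[0,0.36,10,0,0,0,-1],[1,0.36,10.9,0,0,0,-1],[3,0.36,10.9,0,0,0,-1],[5,0.36,10.9,0,0,0,-1],[6.5,0.36,10.9,0,0,0,-1],[7,0.36,10.9,0,0,0,-1],[7,0.36,10.9,0,0,0,-1],[7,0.36,10.9,0,0,0,-1],[7,0.36,10.9,0,0,0,-1]]]}}

```text
time_s: 9.38
position: [0.5067, 0.2499, 0.0906]
tcp_rot: [[-0.028, 1.0, -0.0], [1.0, 0.028, -0.0], [-0.0, -0.0, -1.0]]
force: [0.3, -0.4, -1.9]
opening: 0.183
grasp_force: 30.0
```

Run:
```python
from h import *
s=bot.read_state();print(s["time_s"],s["position"],np.round(s["tcp_rot"],4).tolist(),s["opening"],np.round(s["force"],2))
m=bot.camera_model("wrist");np.savez("w3.npz",**m);w=bot.capture("wrist");sc=bot.capture("scene")
a=cv2.resize(w[0:240,200:440],(480,480));b=cv2.resize(sc[130:230,385:485],(320,320),interpolation=cv2.INTER_CUBIC)
o=np.zeros((480,800,3),np.uint8);o[:,:480]=a;o[:320,480:]=b
cv2.imwrite("pics/c3.png",cv2.convertScaleAbs(o,alpha=1.5,beta=20))
```

```text
9.375 [0.50673602 0.24985192 0.09055018] [[-0.028, 0.9996, -0.0002], [0.9996, 0.028, -0.0002], [-0.0002, -0.0002, -1.0]] 0.1827802712771509 [ 0.25 -0.44 -1.87]
```

View pics/c3.png

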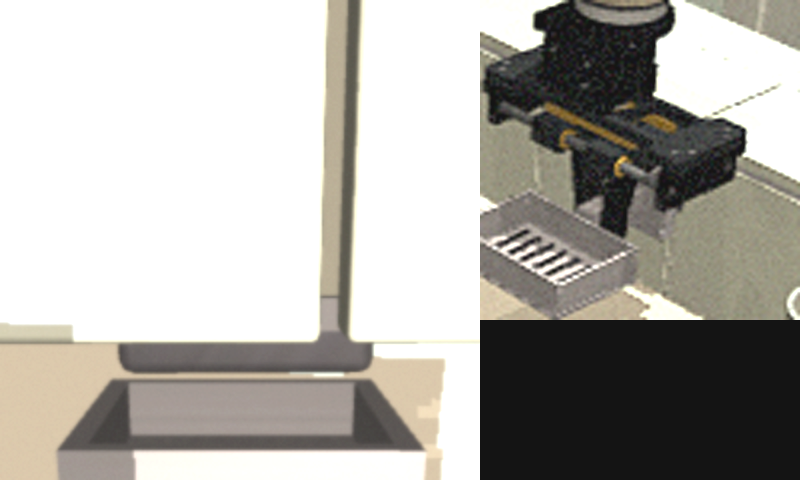

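The wrist crop shows the rosette centred on the bracket to within about 0.7 mm in x (bracket slightly right), and perhaps 1–2 mm low. I'll correct half of that and advance.

Emit:
{"name": "apply_moves", "arguments": {"steps": [[[0,0.05,-0.1,0,0,0,-1],[0.4,0.05,-0.1,0,0,0,-1],[0.8,0.05,-0.1,0,0,0,-1],[1.0,0.05,-0.1,0,0,0,-1],[1.2,0.05,-0.1,0,0,0,-1],[1.4,0.05,-0.1,0,0,0,-1],[1.5,0.05,-0.1,0,0,0,-1],[1.5,0.05,-0.1,0,0,0,-1],[1.5,0.05,-0.1,0,0,0,-1]]]}}

```text
time_s: 10.6
position: [0.5067, 0.2654, 0.0916]
tcp_rot: [[-0.029, 1.0, -0.0], [1.0, 0.029, -0.0], [-0.0, -0.0, -1.0]]
force: [0.3, 0.4, -2.3]
opening: 0.177
grasp_force: 30.0
```

Emit:
{"name": "apply_moves", "arguments": {"steps": [[[0.1,0,0,0,0,0,-1],[0.2,0,0,0,0,0,-1],[0.3,0,0,0,0,0,-1],[0.3,0,0,0,0,0,-1]]]}}

```text
time_s: 11.1
position: [0.5067, 0.2685, 0.0916]
tcp_rot: [[-0.029, 1.0, 0.0], [1.0, 0.029, 0.0], [0.0, 0.0, -1.0]]
force: [0.7, -0.1, -2.8]
opening: 0.18
grasp_force: 30.0
```

Emit:
{"name": "apply_moves", "arguments": {"steps": [[[0.05,0,0,0,0,0,-1],[0.1,0,0,0,0,0,-1],[0.1,0,0,0,0,0,-1]]]}}

```text
time_s: 11.48
position: [0.5067, 0.2689, 0.0916]
tcp_rot: [[-0.029, 1.0, -0.0], [1.0, 0.029, -0.001], [-0.001, -0.0, -1.0]]
force: [-0.1, -3.9, -1.3]
opening: 0.182
grasp_force: 30.0
```

Emit:
{"name": "apply_moves", "arguments": {"steps": [[[0.03,0,0,0,0,0,-1],[0.06,0,0,0,0,0,-1],[0.06,0,0,0,0,0,-1],[0.06,0,0,0,0,0,-1]]]}}

```text
time_s: 11.98
position: [0.5067, 0.2689, 0.0917]
tcp_rot: [[-0.029, 1.0, -0.0], [1.0, 0.029, -0.002], [-0.002, -0.0, -1.0]]
force: [0.7, -5.6, -0.2]
opening: 0.177
grasp_force: 30.0
```

Run:
```python
from h import *
s=bot.read_state();print(s["time_s"],s["position"],np.round(s["tcp_rot"],4).tolist(),s["opening"],np.round(s["force"],2),np.round(s["moment"],2))
m=bot.camera_model("wrist");w=bot.capture("wrist");sc=bot.capture("scene")
a=cv2.resize(w[100:280,200:440],(480,360));b=cv2.resize(sc[150:230,385:485],(800,640)[:2],interpolation=cv2.INTER_CUBIC)
b=cv2.resize(sc[160:230,395:475],(320,280),interpolation=cv2.INTER_CUBIC)
o=np.zeros((360,800,3),np.uint8);o[:,:480]=a;o[:280,480:]=b
cv2.imwrite("pics/c4.png",cv2.convertScaleAbs(o,alpha=1.3,beta=20))
```

```text
11.975 [0.50670895 0.2689154  0.09167653] [[-0.0294, 0.9996, -0.0002], [0.9996, 0.0294, -0.0018], [-0.0018, -0.0002, -1.0]] 0.177418365481261 [ 0.74 -5.61 -0.18] [-0.9  -0.15  0.04]
```

View pics/c4.png

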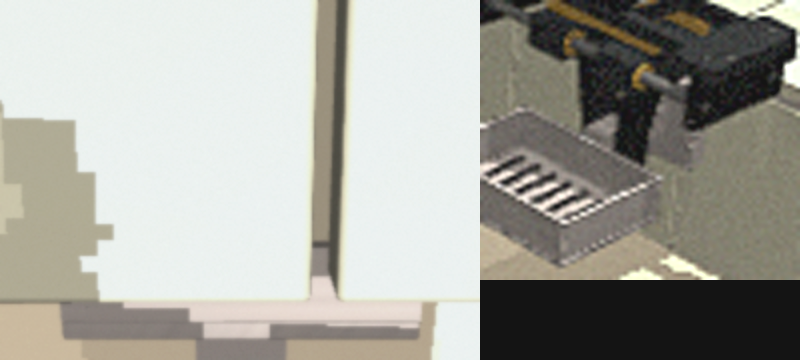

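The rosette is flush: its rear-top edge meets the tile line (through the grout gap, crop row 242), and 14 mm of thickness shows down to row 338, level on both sides. Next I'll build the push up to 12 N.

Emit:
{"name": "apply_moves", "arguments": {"steps": [[[0.03,0,0,0,0,0,-1],[0.06,0,0,0,0,0,-1],[0.1,0,0,0,0,0,-1],[0.1,0,0,0,0,0,-1],[0.1,0,0,0,0,0,-1]]]}}

```text
time_s: 12.7
position: [0.5067, 0.269, 0.0917]
tcp_rot: [[-0.03, 1.0, -0.0], [1.0, 0.03, -0.003], [-0.003, -0.0, -1.0]]
force: [0.8, -9.1, 1.4]
opening: 0.18
grasp_force: 30.0
```

Emit:
{"name": "apply_moves", "arguments": {"steps": [[[0.04,0,0,0,0,0,-1],[0.08,0,0,0,0,0,-1],[0.08,0,0,0,0,0,-1],[0.08,0,0,0,0,0,-1],[0.08,0,0,0,0,0,-1]]]}}

```text
time_s: 13.32
position: [0.5067, 0.269, 0.0917]
tcp_rot: [[-0.03, 1.0, -0.001], [1.0, 0.03, -0.005], [-0.005, -0.001, -1.0]]
force: [0.5, -11.3, 2.3]
opening: 0.181
grasp_force: 30.0
```

Run:
```python
from h import *
for i in range(6):
    s=bot.read_state();print(s["time_s"],np.round(s["position"],4),np.round(s["force"],2),np.round(s["tcp_rot"][2],4),s["grasp_force"]);w=bot.capture("wrist")
sc=bot.capture("scene")
o=np.hstack([cv2.resize(w[180:360,200:440],(480,360)),cv2.resize(sc[160:230,385:465],(320,360),interpolation=cv2.INTER_CUBIC)])
cv2.imwrite("pics/c5.png",cv2.convertScaleAbs(o,alpha=1.3,beta=20))
```

```text
13.325 [0.5067 0.269  0.0917] [  0.52 -11.32   2.25] [-4.7e-03 -8.0e-04 -1.0e+00] 30.001257983967662
13.375 [0.5067 0.269  0.0918] [  1.11 -11.36   1.24] [-4.7e-03 -7.0e-04 -1.0e+00] 30.001112390309572
13.425 [0.5067 0.269  0.0917] [  0.2  -11.86   2.03] [-4.7e-03 -8.0e-04 -1.0e+00] 30.00130749307573
13.475 [0.5067 0.269  0.0918] [  1.84 -11.73   0.97] [-4.7e-03 -8.0e-04 -1.0e+00] 30.001062406226993
13.525 [0.5067 0.269  0.0918] [  1.62 -10.99   1.33] [-4.7e-03 -8.0e-04 -1.0e+00] 30.00124149955809
13.575 [0.5067 0.269  0.0918] [  1.46 -11.31   1.17] [-4.7e-03 -8.0e-04 -1.0e+00] 30.00133914873004
```

View pics/c5.png

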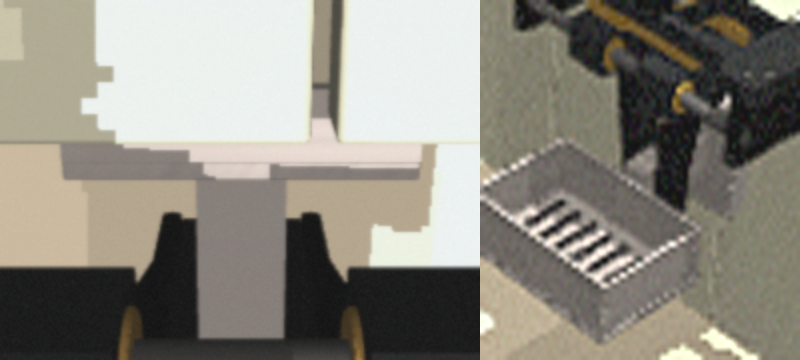

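Emit:
{"name": "apply_moves", "arguments": {"steps": [[[0.02,0,0,0,0,0,-1],[0.02,0,0,0,0,0,-1],[0.02,0,0,0,0,0,-1],[0.02,0,0,0,0,0,-1],[0.02,0,0,0,0,0,-1],[0.02,0,0,0,0,0,-1],[0.02,0,0,0,0,0,-1],[0.02,0,0,0,0,0,-1]]]}}

```text
time_s: 14.68
position: [0.5067, 0.269, 0.0918]
tcp_rot: [[-0.03, 1.0, -0.001], [1.0, 0.03, -0.005], [-0.005, -0.001, -1.0]]
force: [1.0, -11.8, 1.5]
opening: 0.179
grasp_force: 30.0
```

Run:
```python
from h import *
F=[]
for i in range(5):
    F.append(bot.read_state()["force"]);bot.capture("wrist")
F=np.mean(F,0);print(F)
if 10.5<-F[1]<13.5: print(bot.hand_in())
```

```text
[  0.62323207 -12.2093612    1.37319276]
the job is handed in; nothing more can be done
None
```

The soap dish is on the bracket, level, with its rosette flush on the tiles as far as the pictures show; the arm still holds it and presses at about 12 N, and I handed the job in at about 15 s without moving the bottles, beaker or screwdriver.

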